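# Latch the wide template clamp open

## Robot

A 6-joint arm with a two-finger parallel gripper is mounted at the origin on the work surface. World frame = base frame: x ahead of the robot, y to its left, z up, the work surface at z = 0. Lengths are in mm, angles in rad, forces in N, time in s.
With the tool pointing down it reaches from about 350 to 975 mm from the base axis. Payload 7.1 kg.
Tool frame: the origin (TCP) lies at the centre of the arm's flange, where the gripper is bolted on; the fingertips stand 182 mm ahead of it and the grasp point (between the pads) lies 163 mm ahead of it; x points along the fingers, y is the direction in which the jaws open and shut, and the axes are right-handed (so a half turn about x gives the same grasp; the last joint's range is limited). The gripper opens to 88 mm and grips with 3 to 60 N. Pads are 20 mm wide; open, the fingers measure 115 mm over their backs; the gripper's body (75 mm by 178 mm) begins 61 mm behind the grasp point.
Start: joints at [1.325, 0.423, 1.63, -0, 1.089, -0.019], TCP at [140.507, 608.986, 404.675] pointing down, gripper open.
Joint ranges: [-3, 3], [-0.9, 2.11], [0.09, 2.58], [-1.31, 4.45], [0.11, 2.69], [-2.54, 2.54]. Speed limits (rad/s): [2.39, 2.39, 3.01, 3.14, 3.14, 3.14].

## Interface

Orientations are given as a rotation vector (axis times angle).
In Python, from workcell import readout, viewer, workorder, models gives the robot as it stands. The module is installed in compiled form; this text tells all that it offers.
- The arm moves only by the tool apply_moves, never from a script. Its argument "commands" is a list that holds one entry, the list of rows, each a list of 4 numbers: the shift along the world's x, y, z in m, then the turn about the world's z in rad. A call has 1 to 8 rows; each row is the pose to reach, as a shift and turn from the pose commanded when the call began; what a row does not reach only later rows make up. A row lasts 1/8 s, in which the tool goes at most 62.5 mm and 10.7 degrees, less where a joint would pass 70% of its speed; a pose out of reach is approached as far as the arm can. A call with a gripper value outside its range is refused whole. "gripper" is the finger opening in m, from 0 to 0.0878, set as the call begins (left out, the last holds). The fingers move at their own pace and stop on an object; the grip force is fixed at half the most. Time passes only in rows, so rows that repeat a pose let the fingers close. It gives the time, the measured TCP pose, the force and the opening at its end, in the units of the state.
- readout.get_obs(): the state, without advancing time (a new reading comes with each control period).
- viewer.get_image(name): name is "scene" or "top" or "wrist"; returns a dict with "color" (480x640x3 uint8, red, green, blue), "vertical_fov" (degrees; the focal length in pixels is half the picture's height over the tangent of half this angle, whatever the lens; pixels are square), "cx", "cy" (the principal point, pixels), "rvec" (rotation vector, rad) and "tvec" (3), from world to camera coordinates, as OpenCV has them. Camera axes: x right, y down, z forward; pixel columns grow to the right and rows downward; lengths in mm; the calibration is good to about 2 mm. A picture is of the moment at which its call begins. There is no depth.
- workorder.close_job(): hands the job in, once; it reports no verdict.
Trained networks look in the newest picture that a camera, given by its name, has taken for a name from the list of things; names that differ only in an ending like _2 or _b are one class to them, and where a whole thing is asked for, a point or a joint stands for the part that bears it (a point fixed in the world has none). Each returns a list of dicts, best first, with "conf" (0 to 1); they miss things now and then, are a little off and sometimes report something else, mostly with a low value. They report only what shows in the picture. A call takes as long as a camera call.
- models.search_frame(camera, label): "position" ([x, y, z] in mm, in world coordinates, good to about 4 mm: the middle of the surface that is visible of it).
- models.place_of(camera, label): "position" ([x, y, z] in mm, in world coordinates, good to about 4 mm: a listed point, or the origin of a listed thing).
The state is a dict: "t": time; "qpos": joint angles; "qvel": joint speeds; "joint_torque": joint torques, N m; "ee_pos": TCP position; "orientation": TCP orientation; "ft_force": force on the tool from outside, world axes, zero at the start; "moment": the same for the moment, N m; "width": finger opening in mm.
Only numpy, scipy, OpenCV 4.12 (cv2) and the standard library are available. Lean on these libraries where they do the work, as an engineer would, in place of code of your own. Each camera call takes 0.05 s, during which the arm holds its last target.

## Task

Open the clamp with the wide wooden jaws for the next pattern template: slide its knob along the slot against the spring and sideways into the holding notch, so that it stays open by itself when you let go. Leave the clamp with the narrow jaws shut.

Things in the scene. Friction and masses are not known exactly. Their poses are not given: they have to be found in the camera images.
- wide_clamp: The clamp to open: fixed sprung clamp with wooden jaws 180 mm wide, 45 mm high, at x -180 to -137 mm. Origin: on the table under the middle of its aluminium top plate (130 x 140 mm, top 60 mm high); x: opening direction, z up. The knob's 12 mm stem runs in a J-shaped slot in the plate: straight leg along y = 0 (knob centre x -35 shut to +35 far end), then a side branch towards +y.
- wide_knob (a point): Centre of the wide clamp's upright round wooden knob, 92 mm above the table; 26 mm diameter, 40 mm tall, its foot 12 mm above the plate. It only slides level (3 mm play towards +y in the straight leg). A spring pulls it towards the clamp's -x with 3 N shut, 10 N at the far end; a faint one (under 1 N) pulls it towards y = 0.
- wide_notch (a point): Where the knob's centre rests when held in the notch: clamp x +1, y +22 mm, 92 mm above the table. Side branch: knob centre free within clamp x +11 to +35, y 0 to +42. The notch opens off its outer part (y +22 to +42) and runs back 10 mm towards the jaws to x +1, behind a lip. Let go in that outer part it is drawn in and held; on the lip (y +11 to +18) it may go either way; nearer, it snaps shut.
- narrow_knob (a point): Centre of the knob of the second, bystander clamp, which is the same in every measure but has jaws only 70 mm wide. Knob 26 mm diameter, centre 92 mm above the table. Leave this clamp shut.

How it is judged (in metres and radians):
On the way:
1. the wide clamp's knob is slid along the slot to the side branch (x of wide_knob in the frame of wide_notch above 0.007 m), for 0.05 s.
At the end, for the whole second after the job is handed in: The wide clamp's knob is let go and stays in its holding notch: within 6 mm of the notch point along the clamp's x and not more than 5 mm from it towards the straight leg (anywhere in the notch the other way); the narrow clamp is shut, its knob within 15 mm of where it was (x of wide_knob in the frame of wide_notch between -0.006 and 0.006 m and y of wide_knob in the frame of wide_notch above -0.005 m and distance of narrow_knob from where it was at the start of the episode below 0.015 m); the robot touches nothing.
It fails at once if the narrow clamp's knob is moved by more than 15 mm (distance of narrow_knob from where it was at the start of the episode above 0.015 m).
It also fails if it takes over 32 s, if anything falls off the work surface, if the arm or the gripper's body presses on something with over 40 N, if the wrist force passes 120 N, or if a joint passes its speed limit or range.

## Working session

There is one attempt and no reset: what is moved stays moved. The work goes in short steps, Python scripts to look and compute and a tool call to move; the robot and the scene stay as the last step left them, time stands still between calls to the robot, and variables do not carry over. Pictures are saved under pics/ and viewed, and the job is handed in when it is done.

Besides the shell and the picture viewer there is one more tool, called after "Emit:" as name(argument=value, ...), one argument or row to a line, values as JSON. apply_moves: Moves the arm, as the interface text tells. Its arguments: {"type":"object","properties":{"commands":{"type":"array","items":{"type":"array","items":{"type":"array","items":{"type":"number"}}}},"gripper":{"type":"number"}},"required":["commands"]}

```bash
mkdir -p pics; cat > h.py <<'E'
import cv2,numpy as np
from workcell import readout, viewer, workorder, models
def grab(n,f):
    im=viewer.get_image(n); cv2.imwrite('pics/'+f,im['color'][:,:,::-1]); return im
def proj(im,P):
    f=240/np.tan(np.radians(im['vertical_fov']/2))
    K=np.array([[f,0,im['cx']],[0,f,im['cy']],[0,0,1]])
    return cv2.projectPoints(np.array(P,float).reshape(-1,3),np.array(im['rvec'],float),np.array(im['tvec'],float),K,None)[0].reshape(-1,2)
def back(im,uv,z):
    f=240/np.tan(np.radians(im['vertical_fov']/2))
    R=cv2.Rodrigues(np.array(im['rvec'],float))[0];t=np.array(im['tvec'],float).ravel()
    d=R.T@np.array([(uv[0]-im['cx'])/f,(uv[1]-im['cy'])/f,1]);c=-R.T@t
    return c+d*(z-c[2])/d[2]
E
python3 - <<'E'
from h import *
for c in ['top','scene']:
    grab(c,c+'1.png')
    for l in ['wide_clamp','wide_knob','wide_notch','narrow_knob']:
        for r in models.place_of(c,l)[:3]: print(c,l,np.round(r['position'],1),round(r['conf'],2))
s=readout.get_obs();print(s['t'],s['ee_pos'],s['orientation'],s['ft_force'],s['width'])
E
```

```text
top wide_clamp [ 550.3 -172.4   -0.7] 0.96
top wide_knob [ 519.6 -170.    88.6] 0.54
top wide_notch [ 554.8 -151.2   87.7] 0.92
top narrow_knob [520.3 243.3  96.9] 0.73
scene wide_clamp [ 552.3 -172.5    3.1] 0.91
scene wide_knob [ 517.9 -172.    90.7] 0.67
scene wide_notch [ 557.7 -148.2   93.6] 0.73
scene narrow_knob [525.8 243.9  92.7] 0.71
0.5 [140.48602756 608.97282124 404.60222447] [ 0.17789373  1.56347135 -0.17813302] [-0.39634828 -0.66685708  0.53011626] 87.95280098698316
```

View pics/top1.png

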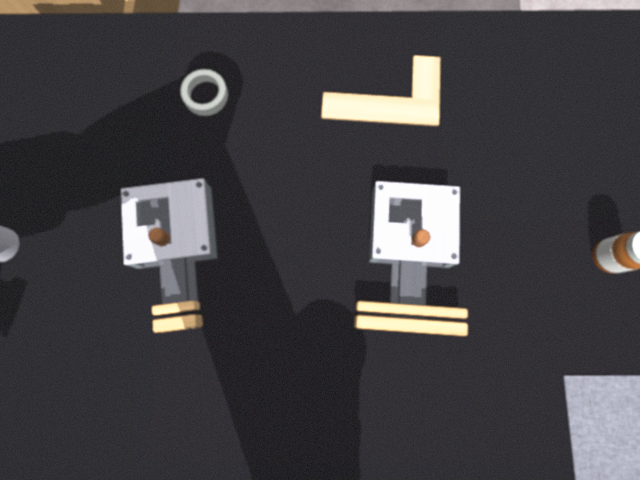

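View pics/scene1.png

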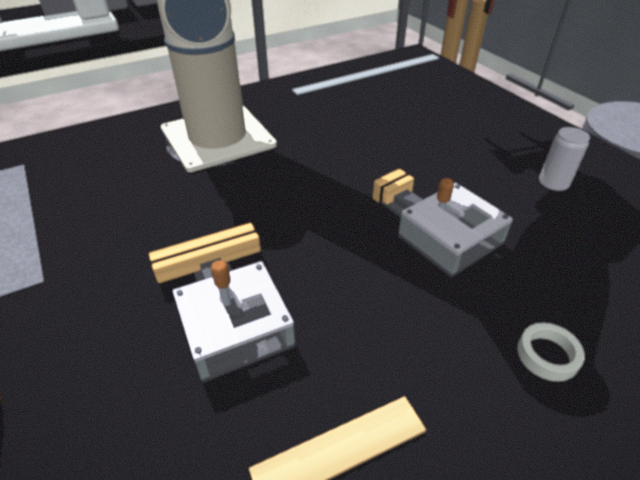

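The top picture shows the wide clamp at right, with its jaws at (412,318), its knob at (421,238) and the plate screws at (381,187), (456,191), (453,258), (378,251). The narrow clamp is at left, with its knob at (159,237). Next I'll get the wide clamp's yaw from the screws.

```bash
python3 - <<'E'
from h import *
im=grab('top','top2.png')
g=cv2.resize(im['color'][160:350,340:490],None,fx=5,fy=5,interpolation=cv2.INTER_CUBIC)[:,:,::-1];cv2.imwrite('pics/crop.png',cv2.resize(g,(472,598)))
p=[back(im,u,60) for u in [(381,187),(456,191),(453,258),(378,251)]]
print(np.round(p,1))
c=np.mean(p,0);d=(p[0]+p[1]-p[2]-p[3]);print(c,np.arctan2(d[1],d[0]))
e=(p[0]+p[3]-p[1]-p[2]);print(np.arctan2(-e[0],e[1]))
# plate outline
m=(im['color'].min(2)>150).astype(np.uint8);m[:, :340]=0;m[:,500:]=0;m[:165]=0;m[290:]=0
j=cv2.cvtColor(im['color'],cv2.COLOR_RGB2HSV);k=((j[...,1]>70)&(j[...,2]>140)).astype(np.uint8);k[:295]=0;k[:,:340]=0;k[345:]=0;k[:,490:]=0
r=cv2.minAreaRect(cv2.findNonZero(k));b=cv2.boxPoints(r);print(r)
q=[back(im,u,45) for u in b];print(np.round(q,1))
r=cv2.minAreaRect(max(cv2.findContours(m,0,2)[0],key=cv2.contourArea));q=np.array([back(im,u,60) for u in cv2.boxPoints(r)]);print(r,np.round(q,1),q.mean(0))
for P in [(519,-171,92)]: print(proj(im,P))
E
```

```text
[[ 614.2 -117.7   60. ]
 [ 606.5 -244.5   60. ]
 [ 491.8 -231.6   60. ]
 [ 504.  -109.    60. ]]
[ 554.10725623 -175.68885621   60.        ] -0.09576880926013545
-0.07990693091235863
((411.7070617675781, 318.0496520996094), (112.54776763916016, 27.966306686401367), 4.0141754150390625)
[[ 379.8  -68.9   45. ]
 [ 424.7  -73.1   45. ]
 [ 411.2 -256.6   45. ]
 [ 366.6 -250.1   45. ]]
((416.5411682128906, 223.67706298828125), (86.84151458740234, 81.79782104492188), 2.862405300140381) [[ 485.2  -97.1   60. ]
 [ 625.5 -108.2   60. ]
 [ 617.  -255.3   60. ]
 [ 477.4 -238.6   60. ]] [ 551.28514371 -174.8054122    60.        ]
[[419.66472773 238.06818184]]
```

View pics/crop.png

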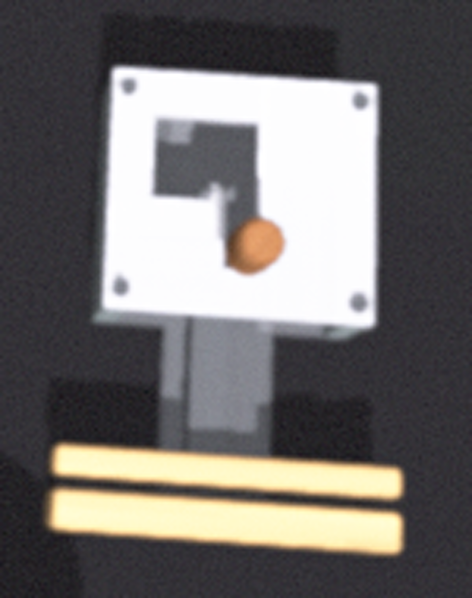

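```bash
python3 - <<'E'
from h import *
s=readout.get_obs();R=cv2.Rodrigues(np.array(s['orientation']))[0];print(np.round(R,3),s['qpos'],s['t'])
print(np.arctan2(R[1,1],R[0,1]))
E
```

```text
[[ 0.     0.225  0.974]
 [-0.     0.974 -0.225]
 [-1.    -0.     0.   ]] [ 1.32500154e+00  4.23096015e-01  1.62991970e+00 -1.61474290e-05
  1.08862415e+00 -1.89935838e-02] 0.55
1.344002615599145
```

Emit:
apply_moves(
  commands=[
    [[0.0253,-0.052,0,-0.177],[0.0506,-0.104,0,-0.354],[0.0759,-0.156,0,-0.531],[0.1012,-0.208,0,-0.708],[0.1265,-0.26,0,-0.885],[0.1518,-0.312,0,-1.062],[0.1771,-0.364,0,-1.239],[0.2024,-0.416,0,-1.416]],
  ],
  gripper=0.07,
)

```text
t: 1.55
ee_pos: [343.4, 191.3, 405.1]
orientation: [1.267, 1.171, -1.265]
ft_force: [1.2, 0.4, -0.9]
width: 70.3
```

Emit:
apply_moves(
  commands=[
    [[0.0253,-0.052,0,0],[0.0506,-0.104,0,0],[0.0759,-0.156,0,0],[0.1012,-0.208,0,0],[0.1265,-0.26,0,0],[0.1518,-0.312,0,0],[0.1771,-0.364,0,0],[0.1771,-0.364,0,0]],
  ],
)

```text
t: 2.55
ee_pos: [521.2, -174.1, 404.7]
orientation: [1.265, 1.171, -1.264]
ft_force: [-0.5, -0.3, -0.5]
width: 70.1
```

```bash
python3 - <<'E'
from h import *
im=grab('wrist','w1.png')
for l in ['wide_knob','wide_notch','wide_clamp']:
    for r in models.place_of('wrist',l)[:2]: print(l,np.round(r['position'],1),round(r['conf'],2))
for P in [(517,-171,112),(517,-171,92)]: print(proj(im,P))
s=readout.get_obs();R=cv2.Rodrigues(np.array(s['orientation']))[0];print(np.arctan2(R[1,1],R[0,1]),s['ee_pos'])
E
```

```text
wide_knob [ 515.6 -171.9   95.3] 0.88
wide_notch [ 555.1 -152.    92.4] 0.59
wide_clamp [ 551.5 -174.5    3. ] 0.63
[[314.08727768 233.15735666]]
[[314.47302769 227.36580219]]
-0.07133742391596792 [ 519.39921511 -170.04022067  404.48929544]
```

View pics/w1.png

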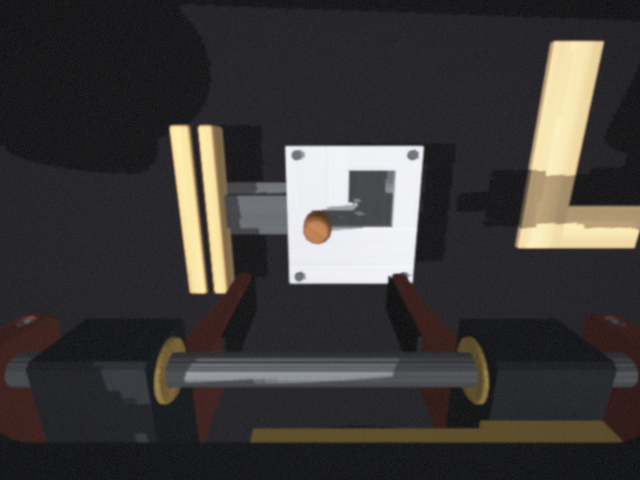

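The wrist picture shows the wide knob's top at (317,229), between the fingers and within about 2 mm of my estimate, with the clamp square to the jaws. Now I'll descend and grip.

Emit:
apply_moves(
  commands=[
    [[0,-0.001,-0.05,0],[0,-0.001,-0.1,0],[0,-0.001,-0.13,0],[0,-0.001,-0.145,0],[0,-0.001,-0.145,0]],
  ],
)

```text
t: 3.38
ee_pos: [519.8, -171.2, 259.4]
orientation: [1.261, 1.176, -1.262]
ft_force: [0.3, 0.3, 0.0]
width: 70.3
```

Emit:
apply_moves(
  commands=[
    [[0,0,0,0],[0,0,0,0],[0,0,0,0],[0,0,0,0],[0,0,0,0],[0,0,0,0]],
  ],
  gripper=0.015,
)

```text
t: 4.12
ee_pos: [519.7, -172.0, 259.8]
orientation: [1.262, 1.175, -1.263]
ft_force: [-3.6, 0.5, 4.8]
width: 25.8
```

Gripped: opening is 25.8 mm and there is about 3.6 N of spring pull. Now I'll slide it about 56 mm along clamp +x.

Emit:
apply_moves(
  commands=[
    [[0.01,-0.0007,0,0],[0.02,-0.0014,0,0],[0.03,-0.0022,0,0],[0.04,-0.003,0,0],[0.048,-0.0036,0,0],[0.056,-0.004,0,0],[0.056,-0.004,0,0]],
  ],
)

```text
t: 5.0
ee_pos: [575.4, -175.9, 259.8]
orientation: [1.261, 1.177, -1.264]
ft_force: [-8.8, 1.2, 10.7]
width: 25.6
```

Fx is -8.8 N, which matches knob x of about +23. Now sideways 31 mm into the middle of the outer part.

Emit:
apply_moves(
  commands=[
    [[0.0006,0.008,0,0],[0.0012,0.016,0,0],[0.0018,0.024,0,0],[0.0023,0.031,0,0],[0.0023,0.031,0,0]],
  ],
)

```text
t: 5.62
ee_pos: [577.2, -144.5, 259.8]
orientation: [1.26, 1.178, -1.264]
ft_force: [-9.1, -0.3, 9.4]
width: 25.4
```

```bash
python3 - <<'E'
from h import *
grab('scene','s2.png');im=grab('wrist','w2.png')
for c in ['scene','wrist','top']:
  for l in ['wide_knob','narrow_knob']:
    for r in models.place_of(c,l)[:2]: print(c,l,np.round(r['position'],1),round(r['conf'],2))
E
```

```text
scene narrow_knob [525.  241.3  88.3] 0.65
wrist wide_knob [ 573.5 -144.    93.9] 0.8
top wide_knob [ 518.5 -170.9   93.3] 0.56
top narrow_knob [524.8 242.6  95.7] 0.6
```

View pics/w2.png

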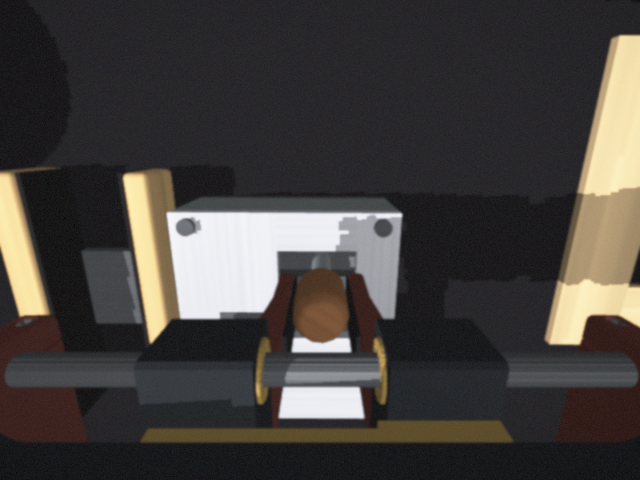

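View pics/s2.png

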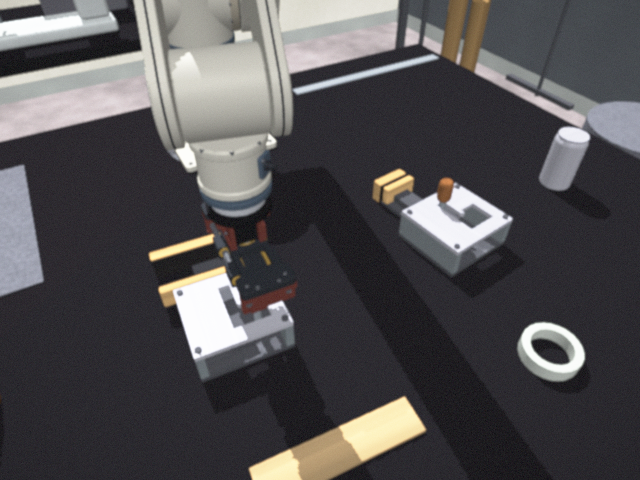

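The wrist picture shows the knob at (320,305) between the pads. The tool pose puts it at about clamp (+23,+31), in the outer part; the jaws are open. The scene picture shows the narrow clamp still shut. I'll ease the knob back into the notch.

Emit:
apply_moves(
  commands=[
    [[-0.005,0.0004,0,0],[-0.01,0.0008,0,0],[-0.015,0.0012,0,0],[-0.02,0.0015,0,0],[-0.02,0.0015,0,0]],
  ],
)

```text
t: 6.65
ee_pos: [557.3, -143.5, 259.8]
orientation: [1.261, 1.176, -1.264]
ft_force: [-6.6, -0.6, 8.2]
width: 25.8
```

Emit:
apply_moves(
  commands=[
    [[0,0,0,0],[0,0,0,0],[0,0,0,0],[0,0,0,0],[0,0,0,0]],
  ],
  gripper=0.06,
)

```text
t: 7.28
ee_pos: [558.4, -143.5, 259.6]
orientation: [1.262, 1.174, -1.262]
ft_force: [0.1, -0.2, 0.2]
width: 59.9
```

Emit:
apply_moves(
  commands=[
    [[0,0,0.03,0],[0,0,0.08,0],[0,0,0.13,0],[0,0.03,0.16,0],[0,0.08,0.16,0],[0,0.13,0.16,0],[0,0.17,0.16,0],[0,0.17,0.16,0]],
  ],
)

```text
t: 8.28
ee_pos: [558.1, 28.7, 419.8]
orientation: [1.26, 1.176, -1.259]
ft_force: [0.2, -1.2, 0.8]
width: 60.0
```

```bash
python3 - <<'E'
from h import *
im=grab('top','t3.png');grab('scene','s3.png')
C=np.array([552,-173.7]);a=-.075
for c in ['scene','wrist','top']:
  for l in ['wide_knob','wide_notch','narrow_knob']:
    for r in models.place_of(c,l)[:2]:
      p=np.array(r['position']);d=p[:2]-C
      print(c,l,np.round(p,1),round(r['conf'],2),'clamp',np.round([d[0]*np.cos(a)+d[1]*np.sin(a),-d[0]*np.sin(a)+d[1]*np.cos(a)],1))
s=readout.get_obs();print(s['t'],s['ft_force'],s['width'])
E
```

```text
scene wide_knob [ 556.4 -142.4   92.5] 0.96 clamp [ 2.  31.5]
scene wide_notch [ 557.5 -154.7   91.6] 0.72 clamp [ 4.1 19.4]
scene narrow_knob [528.2 242.1  89.8] 0.54 clamp [-54.9 412.8]
wrist wide_knob [ 573.5 -144.    93.9] 0.8 clamp [19.2 31.2]
top wide_notch [ 558.8 -150.6   90.4] 0.87 clamp [ 5.1 23.5]
8.825 [ 0.1332659   0.21495559 -0.00698346] 60.371908385847384
```

View pics/s3.png

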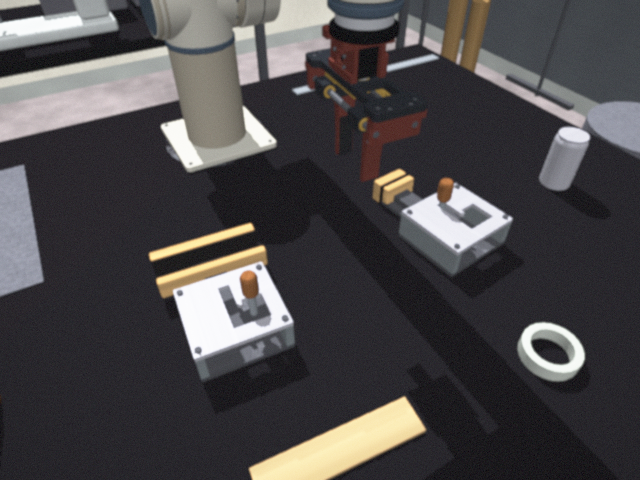

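View pics/t3.png

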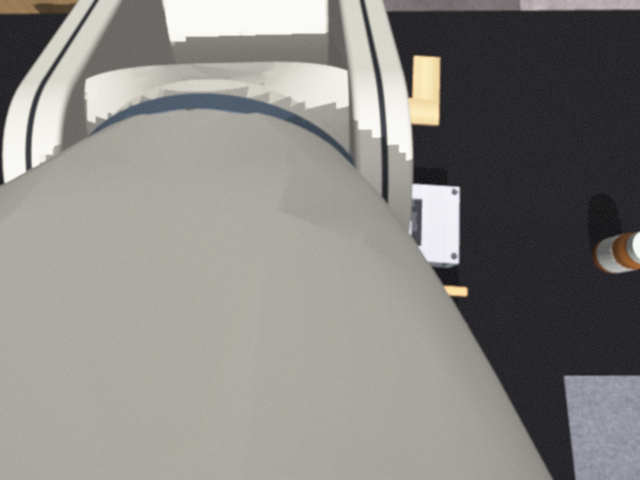

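The scene picture shows the wide knob held in the notch at (249,285) with its jaws open, and the narrow knob unmoved at (445,190). The gripper is clear with about 0 N on it. In the top view the arm hides both knobs, but the scene view is enough, so I'm handing in.

```bash
python3 - <<'E'
from h import *
print(workorder.close_job())
E
```

```text
the job is handed in; nothing more can be done
None
```

The wide clamp is open and stays open by itself, and the narrow clamp is still shut. I gripped the wide knob, slid it about 56 mm along the slot and 31 mm sideways. Then I eased it back into the notch, let go and moved the gripper clear. I handed the job in a little after 8.8 s.

- **Wide knob:** after release the scene camera put it at about clamp x +2, y +31 mm, inside the allowed zone. The picture shows its jaws apart.
- **Narrow knob:** it was detected at about (528, 242) mm, against (526, 244) mm at the start, which is within the detector's error.
- **Contact:** the wrist force was about 0 N with the gripper clear of everything.

Two detections did not help:
- **Wrist camera:** it reported the wide knob at clamp (+19, +31) mm, but that was from its old picture, taken before the knob went into the notch.
- **Top camera:** the arm hid both knobs in the last picture, so that camera could not confirm the result. The final check rests on the scene camera alone.

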